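# Release the phone carrier and send it through the flap

### The job

The phone's repair is done: unscrew the clamp by its T-handle, half turn after half turn (anticlockwise seen from above the handle), until its pad stands well clear above the grey carrier. Then slide the carrier along its lane and push it through the orange sprung flap until it lies flat down in the blue bay and the flap has swung shut behind it. Leave the clamp open and do not disturb the other things on the bench.

Things in the scene. Friction and masses are not known exactly. Their poses are not given: they have to be found in the camera images.
- station: the fixed station; its place and yaw on the bench vary. Origin on the bench surface, midway across the gate. +y points from the gate up the lane, -y into the bay, +x away from the robot. The lane's grey bed, top 20 mm above the bench, runs from y = 260 to -8 mm, 124 mm wide; its aluminium guide rails are 104 mm apart and rise 10 mm over the bed
- lane_end (a point): middle of the end edge of the lane's bed, at its top, 20 mm above the bench (station y = -8 mm). Beyond it the floor drops 10 mm into the bay. Axes as the station's
- gate_top (a point): middle of the top of the blue gate, 80 mm above the bench, at station x = 0, y = 0. Posts 110 mm apart; the lintel's underside is 74 mm above the bench (54 mm over the bed), the lintel is 6 mm thick along y. The opening is too low for an upright gripper to follow the carrier through
- bay_floor (a point): middle of the blue bay's floor, 10 mm above the bench. The bay is 108 mm wide (x), runs from station y = -8 to -194 mm, its walls rise 30 mm over its floor, and it is open above
- bracket (a point): point on the bench under the clamp's bracket (blue cheeks, brass nut), which stands on the robot's side of the lane: it reaches 45 mm to either side along station x and y, and up to 120 mm above the bench. From its nut the 10 mm screw runs down to the pad and up to the T-handle
- carrier: loose grey carrier with an opened phone fixed in it, 100 (x) by 140 (y) by 22 mm high, about 0.35 kg; origin at the centre of its underside, axes nearly the station's. Starts on the lane's bed, its -y end about 35 mm before the gate. A 7 mm deep notch in its -x edge (y = -20 to 20 mm) takes the clamp's pad, which holds it. Push its +y end face; it drops into the bay when that end passes lane_end
- clamp_handle (a joint): turn of the T-handle, rad: 0 screwed down (starts at 0 to 1.0), grows as it is unscrewed, anticlockwise seen from above the handle; handle and pad rise 10 mm along the screw's axis per turn. The pad (16 mm across) stands 1 mm above the carrier's top at 5.4 rad, 2 mm at 6 and 4 mm at the end stop, 7.6 rad. Stays where left; takes about 0.15 N m
- handle_hub (a point): centre of the T-handle's bar, on the screw's axis. z: along the axis, upwards, leaning 27 degrees from vertical to the station's -x. x: along the bar to its red end, turning with it. Bar: round steel, 10 mm thick, 55 mm to either side, 16 mm end balls (red, black). Dark hub 22 mm across, 12 mm above and 14 mm below the bar. Bar free all round; bracket 60 mm or more below it
- handle_red (a point): centre of the red ball on one end of the T-handle's bar, 55 mm from handle_hub
- flap (a joint): orange sprung flap, 100 mm wide, 38 mm high, 3 mm thick, hung by its top edge in the gate 72 mm above the bench; its lower edge is 14 mm above the lane's bed. rad: 0 shut, grows to 1.45 as it swings to the station's -y (into the bay); does not open the other way. Shuts by a weak spring, under 1.5 N at its edge; shut means below 0.1
- spare_phone: bystander: black phone, 66 x 134 x 9 mm, origin at the centre of its underside; leave alone
- tweezers: bystander: dark steel tweezers, 120 mm long, 8 mm high, origin at the centre of the underside; leave alone
- screwdriver: bystander: small screwdriver lying on the bench; leave alone
- spudger: bystander: blue plastic pry stick, 150 x 10 x 6 mm, origin at the centre of the underside; leave alone
- screw_jar: bystander: clear jar with a black cap, 48 mm across, 45 mm high, origin at the centre of its underside; leave alone
- parts_dish: bystander: shallow steel dish, 80 mm across, 22 mm high, origin at the centre of its underside; leave alone
- battery: bystander: flat pale battery with a yellow end, 40 x 85 x 6 mm, origin at the centre of its underside; leave alone
There are look-alikes about, which are no part of the job. Several things have the shape of the carrier; the one meant has the colours described above.

How it is judged:
By the outcome, as a careful person would: the job done as asked, in the order asked, and still so for the second after the job is handed in, with the robot touching nothing.
It also fails if it takes over 67 s, if anything falls off the work surface, if the arm or the gripper's body presses on something with over 40 N, if the wrist force passes 120 N, or if a joint passes its speed limit or range.

### The arm

A 7-joint arm with a two-finger parallel gripper is mounted at the origin on the work surface. World frame = base frame: x ahead of the robot, y to its left, z up, the work surface at z = 0. Lengths are in mm, angles in rad, forces in N, time in s.
With the tool pointing down it reaches from about 400 to 900 mm from the base axis. Payload 5.5 kg.
Tool frame: the origin (TCP) lies where the fingers leave the gripper's body, on its centre line; the fingertips stand 66 mm ahead of it and the grasp point (between the pads) lies 47 mm ahead of it; z points along the fingers, y is the line along which they close (so a half turn about z gives the same grasp; the last joint's range is limited). The gripper opens to 92 mm and grips with 3 to 60 N. Pads are 19 mm wide; open, the fingers measure 130 mm over their backs; the gripper's body (75 mm by 190 mm) begins 47 mm behind the grasp point.
Start: joints at [1.563, 0.501, -0.427, 1.55, 0.221, 1.138, -0.21], TCP at [173.908, -626.302, 292.229] pointing down, gripper open.
Joint ranges: [-2.88, 2.88], [-0.31, 2.03], [-1.54, 1.56], [0.2, 2.42], [-1.41, 4.55], [0.19, 2.02], [-2.57, 2.57]. Speed limits (rad/s): [2.57, 2.57, 3.14, 3.14, 3.14, 3.14, 3.14].

### API

Orientations are given as [roll, pitch, yaw] about the fixed x, y, z axes, in that order (R = Rz(yaw) Ry(pitch) Rx(roll)).
In Python, from station import arm gives the robot as it stands.
- The arm moves only by the tool move_arm, never from a script. Its argument "commands" is a list of rows, each an object with "translation": the shift along the tool's x, y, z each as a share of 0.1 m, from -1 to 1, a list of three; "twist": the turn about the tool's z as a share of 360 degrees, from -1 to 1; "grip": the gripper's target within -1 to 1 (fully open at 1, half-way at 0, shut at -1). In form: [{"translation": [tx, ty, tz], "twist": twist, "grip": grip}, ...]. A call has 1 to 5 rows; each row is the pose to reach, as a shift and turn from the pose commanded when the call began, along the tool's axes at that moment, turning the shorter way round; what a row does not reach only later rows make up. A row lasts 1/12 s, in which the tool goes at most 41.7 mm and 7.16 degrees, less where a joint would pass 70% of its speed; a pose out of reach is approached as far as the arm can. A call with a number of a shift or a turn outside -1 to 1 is refused whole. A call with a gripper value outside its range is refused whole. The fingers move at their own pace and stop on an object; "grip_force" is the grip in N (left out, the last holds). Time passes only in rows, so rows that repeat a pose let the fingers close. It gives the time, the measured TCP pose, the force, the opening and the grip force at its end, in the units of the state.
- arm.observe(): the state, without advancing time (a new reading comes with each control period).
- arm.read_camera(name): name is "scene" or "top" or "wrist"; returns (picture, depth): 400x640x3 uint8, red, green, blue; 400x640 float32, mm along the optical axis (not along the pixel's ray), 0 where there is no reading.
- arm.camera_info(name): a dict with "mtx" (3x3 intrinsics, pixels), "rvec" (rotation vector, rad) and "tvec" (3), from world to camera coordinates, as OpenCV has them; the wrist camera has in their place "hand_eye" (4x4, takes a point from camera to tool coordinates, whose origin is the TCP and whose axes are the flange's). Camera axes: x right, y down, z forward; pixel columns grow to the right and rows downward; lengths in mm; the calibration is good to about 2 mm. A picture is of the moment at which its call begins: read the wrist's pose just before it. camera_info takes no time and is no camera call.
- arm.job_done(): hands the job in; it is judged then, once.
The state is a dict: "clock": time; "qpos": joint angles; "joint_velocities": joint speeds; "joint_torque": joint torques, N m; "ee_pos": TCP position; "ee_rot": TCP orientation; "contact_force": force on the tool from outside, world axes, zero at the start; "torque": the same for the moment, N m; "opening": opening from 0.0 (shut) to 1.0 (fully open); "grip_force": force on a finger pad.
Only numpy, scipy, OpenCV 4.12 (cv2) and the standard library are available. Lean on these libraries where they do the work, as an engineer would, in place of code of your own. Each camera call takes 0.05 s, during which the arm holds its last target. There are 200 camera calls.

## Working session

There is one attempt and no reset: what is moved stays moved. The work goes in short steps, Python scripts to look and compute and a tool call to move; the robot and the scene stay as the last step left them, time stands still between calls to the robot, and variables do not carry over. Pictures are saved under pics/ and viewed, at most 10 in all, crops included, and the job is handed in when it is done.

Besides the shell and the picture viewer there is one more tool, called after ">>>" as name([rows], argument=value, ...), one row to a line, values as JSON. move_arm: Moves the arm, as the interface text tells. Shift numbers are shares of 0.1 m and turn numbers shares of 360 degrees, none past 1 either way. Its arguments: {"type":"object","properties":{"commands":{"type":"array"},"grip_force":{"type":"number"}},"required":["commands"]}

```bash
mkdir -p pics; ls
cat > h.py <<'E'
import numpy as np, cv2
from station import arm
from scipy.spatial.transform import Rotation as R
def info(n):
    i=arm.camera_info(n); K=np.array(i["mtx"],float).reshape(3,3)
    return i,K
def T_cw(n,st=None):
    i,K=info(n)
    if "rvec" in i:
        r=cv2.Rodrigues(np.array(i["rvec"],float))[0]; t=np.array(i["tvec"],float).ravel()
        T=np.eye(4);T[:3,:3]=r.T;T[:3,3]=-r.T@t
        return K,T
    st=st or arm.observe()
    T=np.eye(4);T[:3,:3]=R.from_euler('xyz',st["ee_rot"]).as_matrix();T[:3,3]=st["ee_pos"]
    return K,T@np.array(i["hand_eye"],float).reshape(4,4)
def shot(n,f):
    st=arm.observe(); K,T=T_cw(n,st); p,d=arm.read_camera(n)
    cv2.imwrite(f"pics/{f}.png",p[:,:,::-1]); np.savez(f"pics/{f}.npz",d=d,K=K,T=T,p=p)
def pt(f,u,v,z=None,w=1):
    """world point at pixel; z given: intersect plane z, else depth"""
    q=np.load(f"pics/{f}.npz"); K,T,d=q["K"],q["T"],q["d"]
    r=np.linalg.inv(K)@[u,v,1.]
    if z is None:
        a=d[int(v)-w:int(v)+w+1,int(u)-w:int(u)+w+1]; a=a[a>0]
        return T[:3,:3]@(r*np.median(a))+T[:3,3]
    rw=T[:3,:3]@r; s=(z-T[2,3])/rw[2]; return T[:3,3]+s*rw
def px(f,P):
    q=np.load(f"pics/{f}.npz"); c=np.linalg.inv(q["T"])@np.r_[P,1]; u=q["K"]@c[:3]; return u[:2]/u[2]
E
python3 - <<'E'
from h import *
s=arm.observe()
for k in s: print(k,np.round(s[k],3))
for n in("top","scene"):
    shot(n,n+"0"); K,T=T_cw(n); print(n,K[0,0],T[:3].round(2))
E
```

```text
pics
clock 0.0
qpos [ 1.563  0.502 -0.427  1.551  0.221  1.138 -0.21 ]
joint_velocities [ 0.001  0.001 -0.001 -0.001 -0.003  0.001  0.001]
joint_torque [ 0.0000e+00 -5.6659e+01 -5.8160e+00 -2.7911e+01 -6.9000e-02  3.1000e-02
  0.0000e+00]
ee_pos [ 173.665 -625.777  291.169]
ee_rot [-3.14  -0.     0.271]
contact_force [ 0.254 -1.178 -0.009]
torque [0.017 0.01  0.009]
grip_force 0.0
opening 0.999
top 481.78126508577424 [[ 2.0000e-02 -1.0000e+00  9.0000e-02  4.9351e+02]
 [-1.0000e+00 -2.0000e-02  1.0000e-02 -5.2700e+00]
 [-1.0000e-02 -9.0000e-02 -1.0000e+00  1.2689e+03]]
scene 477.73972374795204 [[ 8.20000e-01  4.70000e-01 -3.30000e-01  1.02757e+03]
 [ 5.80000e-01 -6.80000e-01  4.50000e-01 -5.97960e+02]
 [-1.00000e-02 -5.60000e-01 -8.30000e-01  1.24779e+03]]
```

View pics/top0.png

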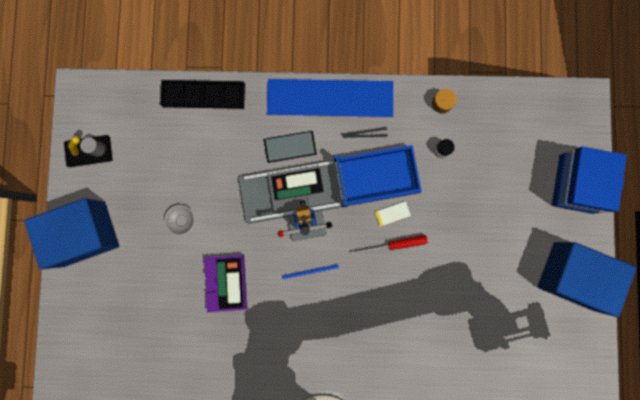

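View pics/scene0.png

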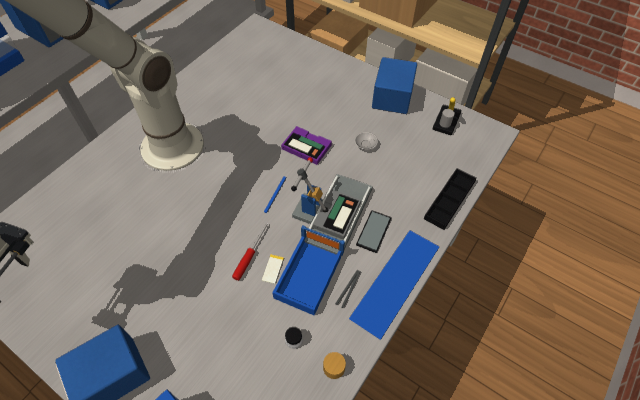

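The top view shows two carrier-shaped things: one at (297,185), grey, on the lane under the clamp, and one at (227,282), purple, loose on the bench. The grey one on the lane fits the description. T-handle: red ball at about (281,233), black ball at (329,224). Bay at (378,175).

Run:
```python
import cv2
p=cv2.imread("pics/top0.png")[130:260,230:430]; q=cv2.imread("pics/scene0.png")[150:320,230:400]
cv2.imwrite("pics/c1.png",cv2.resize(p,None,fx=4,fy=4,interpolation=cv2.INTER_CUBIC))
```

```text
(no output)
```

View pics/c1.png

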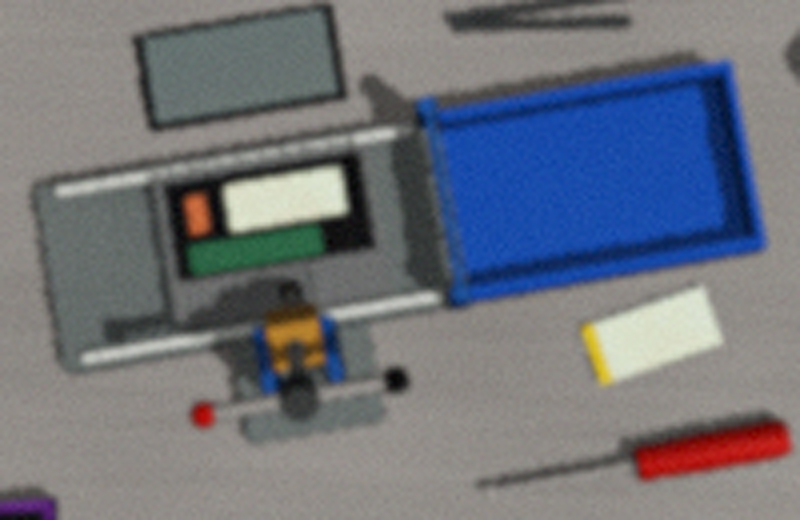

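The crop confirms the grey carrier with the opened phone on the lane, held by the clamp. Crop positions: red ball (203,414), hub (299,396), black ball (397,379), bed's far corners (38,185) and (65,368).

Run:
```python
from h import *
f=lambda u,v,z=None:pt("top0",230+u/4,130+v/4,z).round(1)
for n,u,v in [("red",203,414),("hub",299,396),("blk",397,379)]: print(n,f(u,v))
A,B=f(38,185,20),f(65,368,20); print("bed",A,B)
C=[f(728,68,40),f(762,247,40),f(460,300,40)];print("bay",C, f(590,180))
d=(A-B)[:2]; print("yaw from bed end",np.degrees(np.arctan2(d[1],d[0])),np.linalg.norm(d))
d=(C[0]-C[1])[:2]; print("bay end",np.degrees(np.arctan2(d[1],d[0])),np.linalg.norm(d))
d=(B-C[1])[:2]; print("axis", np.degrees(np.arctan2(-d[0],d[1])),np.linalg.norm(d))
print("gate top posts",f(428,103),f(460,300)); 
# carrier +y edge
print("carrier", f(155,185,42),f(178,320,42))
i,K=info("wrist"); print(np.round(i["hand_eye"],2),K[0,0])
```

```text
red [509.1 103.2 186.9]
hub [520.2  49.2 193.7]
blk [531.1  -5.2 185.1]
bed [658.7 232.4  20. ] [539.4 210.5  20. ]
bay [array([ 741.1, -214.4,   40. ]), array([ 625.5, -236.8,   40. ]), array([587.5, -44.4,  40. ])] [ 670.6 -129.3   10.6]
yaw from bed end 10.402022316065404 121.29344582457874
bay end 10.966390944340533 117.7502441611057
axis 10.895503683412706 455.5112512331611
gate top posts [707.1 -20.9  81.2] [584.6 -43.2  78.1]
carrier [657.3 152.9  42. ] [570.8 135.5  42. ]
[[  0.    -0.96  -0.27  73.93]
 [  1.    -0.     0.     1.72]
 [ -0.    -0.27   0.96 -91.52]
 [  0.     0.     0.     1.  ]] 343.95730514588143
```

```bash
cat >> h.py <<'E'
YAW=np.radians(10.7); O=np.array([647.4,-34.,0]); RS=R.from_euler('z',YAW).as_matrix()
def S(P): return RS.T@(np.asarray(P)-O)
def W(P): return RS@np.asarray(P)+O
def where():
    s=arm.observe(); print("t",round(s["clock"],2),"station TCP",S(s["ee_pos"]).round(1),"yaw",np.degrees(s["ee_rot"][2]).round(2),"F",(RS.T@s["contact_force"]).round(1),"open",s["opening"])
    return s
E
python3 - <<'E'
from h import *
where()
for P in([509.1,103.2,178],[520.2,49.2,180],[531.1,-5.2,178],[657.3,152.9,42],[570.8,135.5,42],[658.7,232.4,20],[539.4,210.5,20],[584.6,-43.2,80],[707.1,-20.9,80],[741,-214,40],[625.5,-236.8,40]): print(S(P).round(1))
E
```

```text
t 0.1 station TCP [-575.3 -493.6  291.3] yaw 15.52 F [-0.2  0.2  0.4] open 1.0026788435006635
[-110.4  160.5  178. ]
[-109.5  105.4  180. ]
[-108.9   49.9  178. ]
[ 44.4 181.8  42. ]
[-43.8 180.8  42. ]
[ 60.6 259.7  20. ]
[-60.7 260.3  20. ]
[-63.4   2.6  80. ]
[61.1  1.8 80. ]
[  58.6 -194.2   40. ]
[ -59.2 -195.2   40. ]
```

>>> move_arm([
  {"translation":[0.7,-0.9,0],"twist":0.0134,"grip":-1},
  {"translation":[0.7,-0.9,0],"twist":0.0134,"grip":-1},
  {"translation":[0.7,-0.9,0],"twist":0.0134,"grip":-1},
], grip_force=20)

```text
clock: 0.35
ee_pos: [218.4, -517.7, 291.2]
ee_rot: [-3.139, -0.001, 0.187]
contact_force: [1.6, -0.5, 0.5]
opening: 0.833
grip_force: 0.0
```

>>> move_arm([
  {"translation":[0.71,-0.9,0],"twist":0,"grip":-1},
  {"translation":[0.71,-0.9,0],"twist":0,"grip":-1},
  {"translation":[0.71,-0.9,0],"twist":0,"grip":-1},
])

```text
clock: 0.6
ee_pos: [271.5, -415.8, 291.9]
ee_rot: [-3.14, 0.0, 0.188]
contact_force: [1.4, -0.0, -0.7]
opening: 0.616
grip_force: 0.0
```

>>> move_arm([
  {"translation":[0.71,-0.9,0],"twist":0,"grip":-1},
  {"translation":[0.71,-0.9,0],"twist":0,"grip":-1},
  {"translation":[0.71,-0.9,0],"twist":0,"grip":-1},
])

```text
clock: 0.85
ee_pos: [324.4, -314.2, 292.1]
ee_rot: [-3.141, 0.0, 0.189]
contact_force: [-0.3, -0.1, 0.6]
opening: 0.398
grip_force: 0.0
```

>>> move_arm([
  {"translation":[0.71,-0.9,0],"twist":0,"grip":-1},
  {"translation":[0.71,-0.9,0],"twist":0,"grip":-1},
  {"translation":[0.71,-0.9,0],"twist":0,"grip":-1},
])

```text
clock: 1.1
ee_pos: [377.4, -212.7, 292.3]
ee_rot: [-3.141, -0.0, 0.189]
contact_force: [0.3, 0.4, 0.1]
opening: 0.178
grip_force: 0.0
```

>>> move_arm([
  {"translation":[0.71,-0.9,0],"twist":0,"grip":-1},
  {"translation":[0.71,-0.9,0],"twist":0,"grip":-1},
  {"translation":[0.71,-0.9,0],"twist":0,"grip":-1},
])

```text
clock: 1.35
ee_pos: [430.4, -111.1, 292.5]
ee_rot: [-3.142, -0.001, 0.189]
contact_force: [-0.1, -0.1, -0.1]
opening: 0.01
grip_force: 0.0
```

>>> move_arm([
  {"translation":[0.71,-0.9,0],"twist":0,"grip":-1},
  {"translation":[0.71,-0.9,0],"twist":0,"grip":-1},
  {"translation":[0.71,-0.9,0],"twist":0,"grip":-1},
])

```text
clock: 1.6
ee_pos: [483.4, -9.5, 292.4]
ee_rot: [-3.141, -0.001, 0.188]
contact_force: [0.0, -0.6, -0.5]
opening: 0.004
grip_force: 0.0
```

Run:
```python
from h import *
where()
shot("wrist","w1"); where()
```

```text
t 1.6 station TCP [-156.6   54.5  292.4] yaw 10.79 F [-0.1 -0.6 -0.5] open 0.0038005106123802125
t 1.65 station TCP [-153.3   59.9  293.1] yaw 11.16 F [3.7 4.  1.5] open 0.008290731588858936
```

View pics/w1.png

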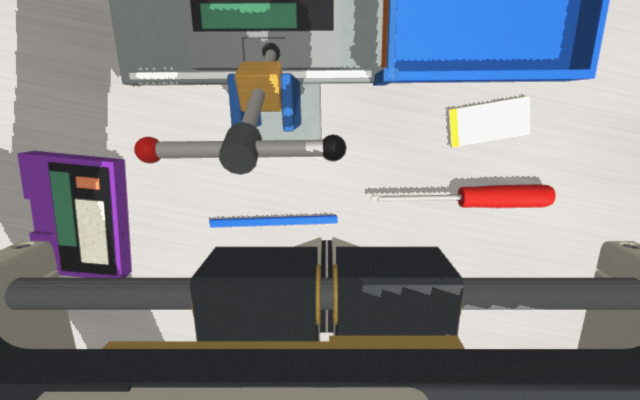

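The wrist picture shows the red ball at (147,149), hub at (240,152), black ball at (332,147), the purple look-alike at left, and the bay at right.

Run:
```python
from h import *
for u,v in[(147,149),(332,147),(240,152),(200,149),(285,148)]: print(S(pt("w1",u,v)).round(1))
shot("wrist","w2"); where()
q=np.load("pics/w2.npz");p=q["p"].astype(int)
m=(p[...,0]>110)&(p[...,1]<50)&(p[...,2]<50); n,l,s,c=cv2.connectedComponentsWithStats(m.astype(np.uint8))
for i in range(1,n):
    if s[i,4]>80: print(s[i],c[i].round(1),S(pt("w2",*c[i])).round(1))
```

```text
[-107.   156.4  184.6]
[-105.7   49.6  185. ]
[-107.8  101.2  191. ]
[-107.2  126.5  182.6]
[-106.6   77.   182.2]
t 1.7 station TCP [-155.2   57.3  292.7] yaw 11.22 F [-0.1  0.4 -0.4] open 0.005334557260848282
[148 143  22  24 399] [158.1 154.3] [-107.2  156.9  185. ]
[467 190  91  21 642] [511.5 194.7] [-170.6 -143.3   19.8]
```

>>> move_arm([
  {"translation":[0.34,-0.42,0],"twist":0,"grip":-1},
  {"translation":[0.68,-0.85,0],"twist":0,"grip":-1},
  {"translation":[0.68,-0.85,0],"twist":0,"grip":-1},
  {"translation":[0.68,-0.85,0],"twist":0,"grip":-1},
  {"translation":[0.68,-0.85,0],"twist":0,"grip":-1},
])

```text
clock: 2.12
ee_pos: [533.4, 84.6, 291.7]
ee_rot: [-3.141, 0.001, 0.19]
contact_force: [0.1, 0.1, 0.5]
opening: 0.008
grip_force: 0.0
```

```bash
cat > path.py <<'E'
from h import *
HUB=np.array([-108,104,178.]); c,s=np.cos(np.radians(27)),np.sin(np.radians(27))
def fist(bd,back=0,r=38):
    b=np.radians(bd); d=np.array([-c*np.sin(b),np.cos(b),-s*np.sin(b)])
    h=d[:2]/np.hypot(*d[:2]); n=np.array([h[1],-h[0]])
    sup=5+9.5*abs(n[0])+19*abs(n[1])+back
    p=HUB+10*bd/360*np.array([-s,0,c])+r*d
    p[:2]+=n*sup; p[2]+=66-12
    return p
def rows(p0,angs):
    for a in angs:
        e=(fist(a)-p0)/100; print(a,fist(a).round(1),"row",np.round([e[0],-e[1],-e[2]],2))
E
python3 - <<'E'
from path import *
st=where(); p=S(st["ee_pos"]); q=fist(0,6); print(q.round(1),((q-p)*[1,-1,-1]/100).round(3))
for a in range(0,380,90): print(); rows(fist(a) if a else q,[a+18*k for k in range(1,6)])
E
```

```text
t 2.12 station TCP [-90.  137.7 291.7] yaw 10.87 F [0.1 0.1 0.5] open 0.0076788262379755895
[-87.5 142.  232. ] [ 0.025 -0.043  0.597]

18 [-100.   145.5  227.1] row [-0.13 -0.04  0.05]
36 [-108.8  147.4  222.8] row [-0.21 -0.05  0.09]
54 [-119.8  146.3  219.4] row [-0.32 -0.04  0.13]
72 [-132.2  140.3  217.4] row [-0.45  0.02  0.15]
90 [-143.  128.  217.] row [-0.55  0.14  0.15]

108 [-150.5  116.8  218.3] row [-0.08  0.11 -0.01]
126 [-153.2  101.6  221.2] row [-0.1   0.26 -0.04]
144 [-149.3   85.9  225.4] row [-0.06  0.42 -0.08]
162 [-139.1   73.3  230.7] row [ 0.04  0.55 -0.14]
180 [-124.8   66.   236.5] row [ 0.18  0.62 -0.19]

198 [-118.7   62.5  242.2] row [ 0.06  0.04 -0.06]
216 [-110.4   60.6  247.5] row [ 0.14  0.05 -0.11]
234 [-99.8  61.7 251.7] row [ 0.25  0.04 -0.15]
252 [-87.9  67.7 254.6] row [ 0.37 -0.02 -0.18]
270 [-77.5  80.  255.9] row [ 0.47 -0.14 -0.19]

288 [-70.5  91.2 255.5] row [ 0.07 -0.11  0.  ]
306 [-68.2 106.4 253.5] row [ 0.09 -0.26  0.02]
324 [-72.6 122.1 250.2] row [ 0.05 -0.42  0.06]
342 [-83.2 134.7 245.8] row [-0.06 -0.55  0.1 ]
360 [-98.  142.  240.9] row [-0.2  -0.62  0.15]

378 [-104.6  145.5  236. ] row [-0.07 -0.04  0.05]
396 [-113.3  147.4  231.7] row [-0.15 -0.05  0.09]
414 [-124.4  146.3  228.3] row [-0.26 -0.04  0.13]
432 [-136.7  140.3  226.3] row [-0.39  0.02  0.15]
450 [-147.5  128.   225.9] row [-0.49  0.14  0.15]
```

>>> move_arm([
  {"translation":[0.03,-0.04,0.3],"twist":0,"grip":-1},
  {"translation":[0.03,-0.04,0.6],"twist":0,"grip":-1},
  {"translation":[0.03,-0.04,0.6],"twist":0,"grip":-1},
  {"translation":[0.03,-0.04,0.6],"twist":0,"grip":-1},
])

```text
clock: 2.45
ee_pos: [534.3, 85.7, 231.0]
ee_rot: [3.141, 0.005, 0.185]
contact_force: [-0.2, 0.6, 0.0]
opening: 0.009
grip_force: 0.0
```

>>> move_arm([
  {"translation":[-0.13,-0.04,0.05],"twist":0,"grip":-1},
  {"translation":[-0.21,-0.05,0.09],"twist":0,"grip":-1},
  {"translation":[-0.32,-0.04,0.13],"twist":0,"grip":-1},
  {"translation":[-0.45,0.02,0.15],"twist":0,"grip":-1},
  {"translation":[-0.55,0.14,0.15],"twist":0,"grip":-1},
])

```text
clock: 2.87
ee_pos: [487.1, 66.8, 220.7]
ee_rot: [-3.139, -0.01, 0.189]
contact_force: [4.8, 9.1, -0.1]
opening: 0.004
grip_force: 4.6
```

Run:
```python
from path import *
where()
shot("top","t2"); where()
p=np.load("pics/t2.npz")["p"]; cv2.imwrite("pics/c2.png",cv2.resize(p[190:260,250:370,::-1],None,fx=6,fy=6,interpolation=cv2.INTER_CUBIC))
```

```text
t 2.87 station TCP [-138.8  128.8  220.7] yaw 10.84 F [ 6.4  8.1 -0.1] open 0.004195485790713379
t 2.92 station TCP [-141.   125.8  220.1] yaw 10.69 F [0.3 3.8 2.9] open 0.0003680590022444874
```

View pics/c2.png

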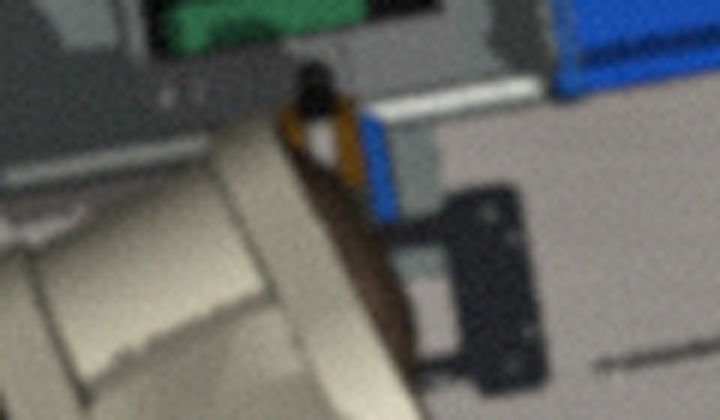

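The crop shows the black ball now at (315,85), pointing toward +x over the lane: the handle has turned about 90°. Continuing with the next quarters.

>>> move_arm([
  {"translation":[-0.1,0.09,0.01],"twist":0,"grip":-1},
  {"translation":[-0.12,0.24,-0.02],"twist":0,"grip":-1},
  {"translation":[-0.08,0.4,-0.06],"twist":0,"grip":-1},
  {"translation":[0.02,0.53,-0.12],"twist":0,"grip":-1},
  {"translation":[0.16,0.6,-0.17],"twist":0,"grip":-1},
])

```text
clock: 3.33
ee_pos: [509.3, 10.0, 236.8]
ee_rot: [-3.139, 0.003, 0.187]
contact_force: [-18.1, 13.0, 20.7]
opening: 0.003
grip_force: 14.4
```

Run:
```python
from path import *
where()
shot("wrist","w3"); s=where()
p0=S(s["ee_pos"]); rows(p0,[198+18*k for k in range(5)])
q=np.load("pics/w3.npz");p=q["p"].astype(int)
m=(p[...,0]>110)&(p[...,1]<50)&(p[...,2]<50); n,l,st,c_=cv2.connectedComponentsWithStats(m.astype(np.uint8))
for i in range(1,n):
    if st[i,4]>80: print(st[i],c_[i].round(1),S(pt("w3",*c_[i])).round(1))
```

```text
t 3.33 station TCP [-127.5   68.9  236.8] yaw 10.7 F [-15.4  16.1  20.7] open 0.0028898791824320813
t 3.38 station TCP [-124.8   68.   238. ] yaw 10.66 F [-8.3  3.7 10.6] open 0.004292762374623944
198 [-118.7   62.5  242.2] row [ 0.06  0.06 -0.04]
216 [-110.4   60.6  247.5] row [ 0.14  0.07 -0.1 ]
234 [-99.8  61.7 251.7] row [ 0.25  0.06 -0.14]
252 [-87.9  67.7 254.6] row [ 0.37  0.   -0.17]
270 [-77.5  80.  255.9] row [ 0.47 -0.12 -0.18]
[354 222  28  25 591] [367.2 235. ] [-108.7   49.3  186.5]
[494 225 107  25 937] [547.1 231. ] [-170.  -143.    19.5]
```

>>> move_arm([
  {"translation":[0.06,0.05,0.0],"twist":0,"grip":-1},
  {"translation":[0.14,0.06,-0.06],"twist":0,"grip":-1},
  {"translation":[0.25,0.05,-0.1],"twist":0,"grip":-1},
  {"translation":[0.37,-0.01,-0.13],"twist":0,"grip":-1},
  {"translation":[0.47,-0.13,-0.14],"twist":0,"grip":-1},
])

```text
clock: 3.8
ee_pos: [553.9, 25.1, 249.2]
ee_rot: [3.137, 0.005, 0.182]
contact_force: [-4.5, -5.0, 1.3]
opening: 0.004
grip_force: 3.7
```

```bash
cat > red.py <<'E'
import sys
from path import *
f=sys.argv[1]; where()
shot("wrist",f); s=where()
p0=S(s["ee_pos"]); rows(p0,[float(a) for a in sys.argv[2:]])
q=np.load(f"pics/{f}.npz");p=q["p"].astype(int)
m=(p[...,0]>110)&(p[...,1]<50)&(p[...,2]<50); n,l,st,c_=cv2.connectedComponentsWithStats(m.astype(np.uint8))
for i in range(1,n):
    if st[i,4]>50: print(st[i],c_[i].round(1),S(pt(f,*c_[i])).round(1))
E
python3 red.py w4 288 306 324 342 352
```

```text
t 3.8 station TCP [-80.9  75.4 249.2] yaw 10.41 F [-5.3 -4.   1.3] open 0.004289838014390153
t 3.85 station TCP [-79.1  79.5 249.7] yaw 10.62 F [-3.5 -0.1  0. ] open 0.002317092108372577
288.0 [-70.5  91.2 255.5] row [ 0.09 -0.12 -0.06]
306.0 [-68.2 106.4 253.5] row [ 0.11 -0.27 -0.04]
324.0 [-72.6 122.1 250.2] row [ 0.07 -0.43 -0.  ]
342.0 [-83.2 134.7 245.8] row [-0.04 -0.55  0.04]
352.0 [-91.1 139.5 243.1] row [-0.12 -0.6   0.07]
[259 227  37  20 581] [277.2 237.8] [-57.3  92.7 214. ]
[487 260  98  17 880] [536.  265.9] [-169.2 -143.7   18.4]
```

>>> move_arm([
  {"translation":[0.09,-0.12,-0.03],"twist":0,"grip":-1},
  {"translation":[0.11,-0.27,-0.01],"twist":0,"grip":-1},
  {"translation":[0.07,-0.42,0.03],"twist":0,"grip":-1},
  {"translation":[-0.03,-0.53,0.07],"twist":0,"grip":-1},
  {"translation":[-0.12,-0.59,0.1],"twist":0,"grip":-1},
])

```text
clock: 4.27
ee_pos: [533.9, 83.5, 239.7]
ee_rot: [3.138, -0.004, 0.185]
contact_force: [6.1, -4.8, -4.6]
opening: 0.004
grip_force: 4.2
```

```bash
python3 red.py w5 360 367 373 376
```

```text
t 4.27 station TCP [-89.7 136.6 239.7] yaw 10.61 F [ 5.1 -5.8 -4.6] open 0.0035694427221693134
t 4.32 station TCP [-91.8 137.4 239. ] yaw 10.68 F [ 2.2 -1.4 -4.5] open 0.005644924689116695
360.0 [-98.  142.  240.9] row [-0.06 -0.05 -0.02]
367.0 [-100.3  143.5  239. ] row [-0.09 -0.06  0.  ]
373.0 [-102.6  144.7  237.4] row [-0.11 -0.07  0.02]
376.0 [-103.8  145.2  236.6] row [-0.12 -0.08  0.02]
[554 261  43  17 382] [574.9 266.1] [-170.4 -114.8   17.6]
```

>>> move_arm([
  {"translation":[-0.06,-0.04,0.01],"twist":0,"grip":-1},
  {"translation":[-0.09,-0.05,0.03],"twist":0,"grip":-1},
  {"translation":[-0.11,-0.06,0.05],"twist":0,"grip":-1},
  {"translation":[-0.11,-0.06,0.05],"twist":0,"grip":-1},
])

```text
clock: 4.65
ee_pos: [523.4, 87.3, 235.7]
ee_rot: [3.139, -0.007, 0.184]
contact_force: [5.5, -2.8, -0.6]
opening: 0.006
grip_force: 2.2
```

>>> move_arm([
  {"translation":[0.3,0,0],"twist":0,"grip":-1},
  {"translation":[0.4,0,-0.3],"twist":0,"grip":-1},
  {"translation":[0.6,-0.4,-0.6],"twist":0,"grip":-1},
  {"translation":[0.8,-0.6,-0.6],"twist":0,"grip":-1},
  {"translation":[0.9,-0.6,-0.6],"twist":0,"grip":-1},
])

```text
clock: 5.07
ee_pos: [599.5, 172.3, 298.7]
ee_rot: [-3.136, -0.009, 0.192]
contact_force: [0.4, 1.8, 0.5]
opening: 0.004
grip_force: 0.0
```

Run:
```python
from path import *
where(); shot("top","t3"); where(); shot("scene","s3")
p=np.load("pics/t3.npz")["p"]; q=np.load("pics/s3.npz")["p"]
a=cv2.resize(p[140:260,230:350,::-1],(600,600),interpolation=cv2.INTER_CUBIC)
cv2.imwrite("pics/c3.png",a)
```

```text
t 5.07 station TCP [ -8.8 211.6 298.7] yaw 11.0 F [0.7 1.7 0.5] open 0.0037302928763113586
t 5.12 station TCP [ -8.3 208.4 297.1] yaw 10.9 F [ 2.5 -0.3  1.1] open 0.0020882631775717255
```

View pics/c3.png

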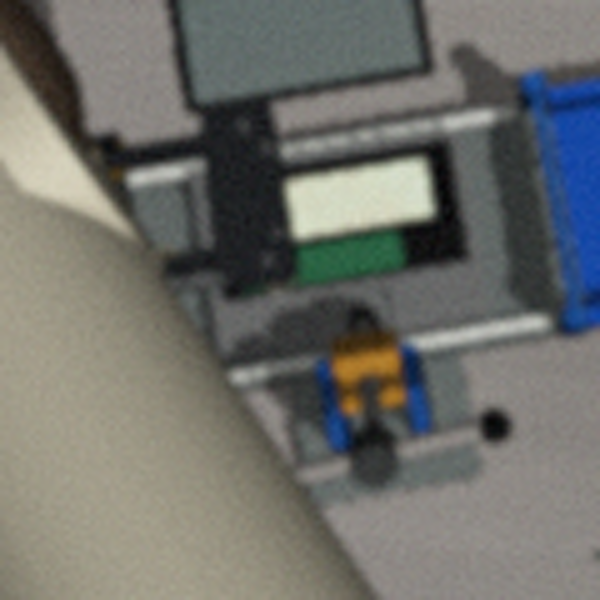

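The crop shows the black ball at (495,425) (px 329,225) and hub at (375,455): the bar is back near its initial direction after a full turn.

Run:
```python
from path import *
for f in("top0","t3"):
    p=np.load(f"pics/{f}.npz")["p"].astype(int); b=p[218:231,322:337].sum(2); m=b<160
    v,u=np.nonzero(m); print(f,m.sum(),u.mean()+322,v.mean()+218,S(pt(f,u.mean()+322,v.mean()+218)).round(1), "hub",S(pt(f,305,231)).round(1))
where()
```

```text
top0 21 328.6190476190476 224.52380952380952 [-108.2   51.2  186.7] hub [-113.9  105.7  190.8]
t3 24 328.5833333333333 224.79166666666666 [-109.1   51.5  196.6] hub [-114.2  105.2  201.1]
t 5.17 station TCP [ -9.9 205.9 295.6] yaw 10.77 F [ 0.3 -0.2  0.7] open 0.004250507236663006
```

Run:
```python
from path import *
q=np.load("pics/t3.npz");d=q["d"];v,u=np.mgrid[195:245,285:325];u=u.ravel();v=v.ravel()
P=np.array([S(pt("t3",a,b,w=0)) if d[b,a]>0 else [0,0,0] for a,b in zip(u,v)])
for lo,hi in((45,70),(70,90),(90,110),(110,130),(130,170),(170,215)):
    m=(P[:,2]>lo)&(P[:,2]<hi); print(lo,hi,m.sum(), P[m].min(0).round(0),P[m].max(0).round(0)) if m.any() else 0
where()
```

```text
45 70 121 [-105.   51.   45.] [-13. 153.  69.]
70 90 9 [-105.   81.   75.] [-71. 129.  89.]
90 110 173 [-104.   82.   94.] [-52. 132. 110.]
110 130 146 [-104.   86.  110.] [-57. 130. 128.]
130 170 29 [-98. 102. 133.] [-79. 111. 167.]
170 215 222 [-128.   62.  178.] [-100.  142.  206.]
t 5.17 station TCP [ -9.9 205.9 295.6] yaw 10.77 F [ 0.3 -0.2  0.7] open 0.004250507236663006
```

>>> move_arm([
  {"translation":[0.14,-0.12,0.4],"twist":0,"grip":-1},
  {"translation":[0.14,-0.12,0.8],"twist":0,"grip":-1},
  {"translation":[0.14,-0.12,1],"twist":0,"grip":-1},
])

```text
clock: 5.42
ee_pos: [607.8, 177.0, 189.9]
ee_rot: [3.14, 0.004, 0.185]
contact_force: [-1.6, -1.0, -0.3]
opening: 0.003
grip_force: 0.0
```

>>> move_arm([
  {"translation":[0,0,0.4],"twist":0,"grip":-1},
  {"translation":[0,0,0.7],"twist":0,"grip":-1},
  {"translation":[0,0,0.85],"twist":0,"grip":-1},
  {"translation":[0,0,0.85],"twist":0,"grip":-1},
])

```text
clock: 5.75
ee_pos: [607.0, 176.3, 104.9]
ee_rot: [3.14, 0.007, 0.185]
contact_force: [-0.9, -1.2, 0.1]
opening: 0.003
grip_force: 0.0
```

Run:
```python
from path import *
where(); shot("wrist","w6"); where()
```

```text
t 5.75 station TCP [ -0.6 214.2 104.9] yaw 10.59 F [-1.1 -1.   0.1] open 0.0030819871447370193
t 5.8 station TCP [  1.  215.1 107.4] yaw 10.62 F [1.2 0.2 0.8] open 0.005492454028500755
```

View pics/w6.png

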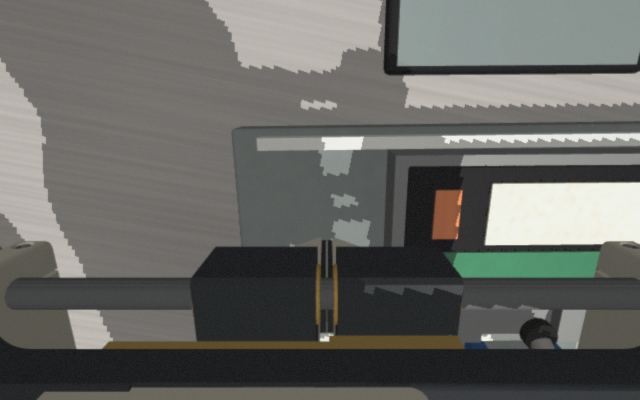

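The wrist picture shows the carrier's +y end edge at about column 387–395, the fingers over the empty bed at column 325, and the pad with its screw at (537,330). I'll check the finger geometry from the depth.

Run:
```python
from path import *
q=np.load("pics/w6.npz");i,K=info("wrist");H=np.array(i["hand_eye"]);d=q["d"]
for v in (238,243,248,255,270,300,330):
    o=[]
    for u in (200,240,280,300,310,318,322,327,332,337,345,380,420,455):
        r=np.linalg.inv(K)@[u,v,1]*d[v,u]; t=H[:3,:3]@r+H[:3,3]; o.append(tuple(t.round(0).astype(int)))
    print(v,o)
```

```text
238 [(np.int64(-4), np.int64(-76), np.int64(105)), (np.int64(-5), np.int64(-52), np.int64(107)), (np.int64(4), np.int64(-24), np.int64(85)), (np.int64(4), np.int64(-13), np.int64(85)), (np.int64(3), np.int64(-7), np.int64(86)), (np.int64(11), np.int64(-2), np.int64(66)), (np.int64(3), np.int64(-1), np.int64(86)), (np.int64(3), np.int64(2), np.int64(86)), (np.int64(12), np.int64(4), np.int64(65)), (np.int64(3), np.int64(8), np.int64(86)), (np.int64(3), np.int64(12), np.int64(86)), (np.int64(3), np.int64(31), np.int64(86)), (np.int64(13), np.int64(47), np.int64(62)), (np.int64(13), np.int64(63), np.int64(62))]
243 [(np.int64(-8), np.int64(-76), np.int64(106)), (np.int64(-7), np.int64(-51), np.int64(105)), (np.int64(0), np.int64(-24), np.int64(86)), (np.int64(0), np.int64(-13), np.int64(86)), (np.int64(11), np.int64(-6), np.int64(59)), (np.int64(11), np.int64(-2), np.int64(59)), (np.int64(10), np.int64(0), np.int64(63)), (np.int64(10), np.int64(2), np.int64(64)), (np.int64(11), np.int64(4), np.int64(60)), (np.int64(11), np.int64(7), np.int64(59)), (np.int64(12), np.int64(10), np.int64(5
[... 2567 characters left out ...]
int64(23), np.int64(-23)), (np.int64(32), np.int64(31), np.int64(-23))]
330 [(np.int64(24), np.int64(-27), np.int64(-23)), (np.int64(24), np.int64(-18), np.int64(-23)), (np.int64(24), np.int64(-9), np.int64(-23)), (np.int64(24), np.int64(-4), np.int64(-23)), (np.int64(24), np.int64(-2), np.int64(-23)), (np.int64(10), np.int64(-1), np.int64(-3)), (np.int64(-8), np.int64(0), np.int64(20)), (np.int64(-51), np.int64(2), np.int64(80)), (np.int64(-8), np.int64(4), np.int64(21)), (np.int64(22), np.int64(4), np.int64(-20)), (np.int64(25), np.int64(6), np.int64(-24)), (np.int64(24), np.int64(14), np.int64(-24)), (np.int64(24), np.int64(23), np.int64(-23)), (np.int64(25), np.int64(31), np.int64(-24))]
```

>>> move_arm([
  {"translation":[0.02,0,0.12],"twist":0,"grip":-1},
  {"translation":[0.02,0,0.12],"twist":0,"grip":-1},
  {"translation":[0.02,0.1,0.12],"twist":0,"grip":-1},
  {"translation":[0.02,0.2,0.12],"twist":0,"grip":-1},
  {"translation":[0.02,0.3,0.12],"twist":0,"grip":-1},
])

```text
clock: 6.22
ee_pos: [617.7, 150.0, 97.6]
ee_rot: [-3.14, -0.002, 0.187]
contact_force: [-0.3, 3.6, 0.5]
opening: 0.003
grip_force: 1.9
```

>>> move_arm([
  {"translation":[0,0.15,0.02],"twist":0,"grip":-1},
  {"translation":[0,0.3,0.02],"twist":0,"grip":-1},
  {"translation":[0,0.45,0.02],"twist":0,"grip":-1},
  {"translation":[0,0.6,0.02],"twist":0,"grip":-1},
  {"translation":[0,0.7,0.02],"twist":0,"grip":-1},
])

```text
clock: 6.63
ee_pos: [631.8, 83.1, 97.3]
ee_rot: [-3.137, -0.006, 0.187]
contact_force: [-0.8, 9.2, 8.7]
opening: 0.003
grip_force: 6.7
```

Run:
```python
from path import *
where(); shot("top","t4"); shot("wrist","w7"); where()
p=np.load("pics/t4.npz")["p"]
a=cv2.resize(p[140:250,240:430,::-1],(760,440),interpolation=cv2.INTER_CUBIC)
cv2.imwrite("pics/c4.png",a)
```

```text
t 6.63 station TCP [  6.4 118.   97.3] yaw 10.73 F [0.9 9.2 8.7] open 0.003285769130998791
t 6.73 station TCP [  6.5 115.8  97.2] yaw 10.59 F [0.6 4.3 8.6] open 0.001706359582409999
```

View pics/c4.png

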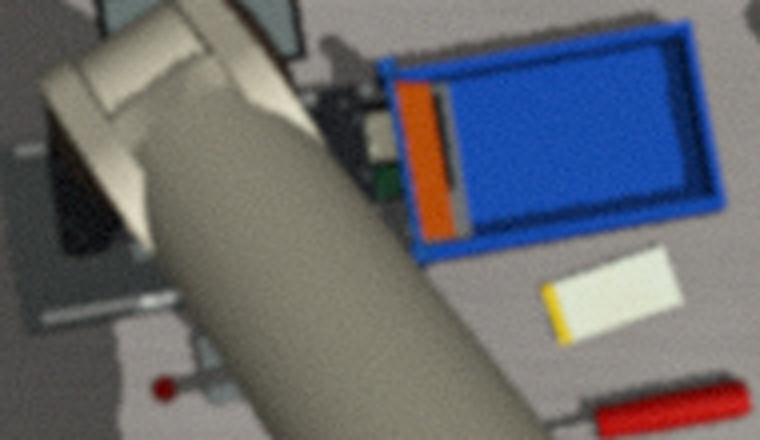

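The top crop shows the carrier's front edge past the orange flap at (462,160), about 25 mm into the bay. The red ball is visible at (165,388).

Run:
```python
from path import *
g=lambda u,v,z=None:S(pt("t4",240+u/4,140+v/4,z)).round(1)
print("front",g(462,160,42),g(455,100,42),g(468,225,42)); print("red",g(165,388)); print("arm over handle",g(260,330),g(330,400))
q=np.load("pics/w7.npz");d=q["d"]
```

```text
front [ -2.  -36.3  42. ] [ 37.  -38.5  42. ] [-43.9 -33.   42. ]
red [-118.5  160.   193.6]
arm over handle [-111.7   87.7  542. ] [-142.2   65.5  578.7]
```

>>> move_arm([
  {"translation":[0,0.12,0],"twist":0,"grip":-1},
  {"translation":[0,0.24,0],"twist":0,"grip":-1},
  {"translation":[0,0.36,0],"twist":0,"grip":-1},
  {"translation":[0,0.48,0],"twist":0,"grip":-1},
  {"translation":[0,0.6,0],"twist":0,"grip":-1},
])

```text
clock: 7.15
ee_pos: [642.5, 25.6, 97.2]
ee_rot: [-3.137, -0.006, 0.189]
contact_force: [-1.8, 8.8, 11.1]
opening: 0.006
grip_force: 6.9
```

>>> move_arm([
  {"translation":[0,0.08,0],"twist":0,"grip":-1},
  {"translation":[0,0.16,0],"twist":0,"grip":-1},
  {"translation":[0,0.24,0],"twist":0,"grip":-1},
  {"translation":[0,0.31,0],"twist":0,"grip":-1},
  {"translation":[0,0.31,0],"twist":0,"grip":-1},
])

```text
clock: 7.57
ee_pos: [649.5, -4.8, 98.8]
ee_rot: [-3.137, -0.008, 0.188]
contact_force: [-2.1, 8.6, 17.1]
opening: 0.007
grip_force: 9.3
```

Run:
```python
from path import *
where(); shot("top","t5"); shot("scene","s5"); where()
p=np.load("pics/t5.npz")["p"];q=np.load("pics/s5.npz")["p"]
a=cv2.resize(p[140:240,290:430,::-1],(560,400),interpolation=cv2.INTER_CUBIC)
cv2.imwrite("pics/c5.png",a)
```

```text
t 7.57 station TCP [ 7.4 28.3 98.8] yaw 10.75 F [-0.5  8.8 17.1] open 0.0072299692768919
t 7.67 station TCP [ 7.4 28.4 98.7] yaw 10.78 F [-0.3  9.4 16.1] open 0.008668374340787014
```

View pics/c5.png

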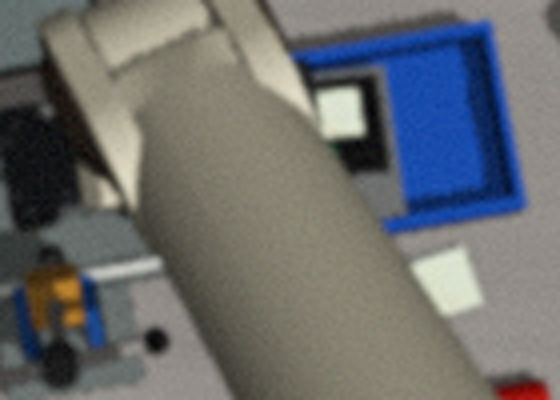

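The crop shows the carrier's front edge at about (400,160), well into the bay and under the open flap. The fingertip feels 16 N upward, so I'll check the carrier's end profile and where the front edge now is.

Run:
```python
from path import *
g=lambda u,v,z=None:S(pt("t5",290+u/4,140+v/4,z)).round(1)
print("front",g(392,100,33),g(406,200,33),g(398,150),g(375,150), g(350,80))
for v in (165,200,225):
    print(v,[tuple(S(pt("w6",u,v,w=0)).round(0).astype(int).tolist()) for u in (370,380,384,388,392,396,400,405,415,440)])
for u in(0,20,40): print(S(pt("w6",320,240)).round(1))
```

```text
front [  23.6 -126.5   33. ] [ -41.9 -123.9   33. ] [  -8.8 -125.    30.3] [  -6.8 -109.7   34.6] [  40.8 -101.8   34.4]
165 [(43, 190, 19), (43, 185, 20), (43, 182, 20), (43, 181, 23), (45, 181, 34), (47, 181, 41), (47, 179, 40), (46, 176, 40), (47, 172, 41), (47, 161, 42)]
200 [(24, 189, 19), (24, 184, 20), (24, 181, 19), (26, 181, 27), (29, 181, 38), (30, 180, 41), (30, 178, 41), (30, 176, 41), (30, 171, 42), (31, 160, 43)]
225 [(10, 188, 19), (10, 183, 20), (10, 181, 20), (14, 181, 30), (17, 181, 40), (18, 179, 41), (18, 177, 42), (18, 175, 42), (18, 170, 41), (18, 159, 43)]
[ 10.7 215.4  42.6]
[ 10.7 215.4  42.6]
[ 10.7 215.4  42.6]
```

>>> move_arm([
  {"translation":[0,0.04,-0.04],"twist":0,"grip":-1},
  {"translation":[0,0.08,-0.04],"twist":0,"grip":-1},
  {"translation":[0,0.12,-0.04],"twist":0,"grip":-1},
  {"translation":[0,0.12,-0.04],"twist":0,"grip":-1},
])

```text
clock: 8.0
ee_pos: [648.7, -9.8, 100.8]
ee_rot: [-3.129, -0.004, 0.193]
contact_force: [-4.7, 21.2, 10.2]
opening: 0.005
grip_force: 11.0
```

```bash
cat > fr.py <<'E'
import sys
from path import *
f=sys.argv[1]; where(); shot("top",f); where()
# front edge of the carrier: profile of depth/gray along station y at given x, z~33
q=np.load(f"pics/{f}.npz")
for x in (25,35,-35):
    o=[]
    for y in range(-110,-165,-3):
        u,v=px(f,W([x,y,33])); o.append((y,*q["p"][int(round(v)),int(round(u))].tolist()))
    print(x,[ (a[0],a[3]-a[1]) for a in o])
E
python3 fr.py t6
```

```text
t 8.0 station TCP [  5.7  23.5 100.8] yaw 11.08 F [-0.7 21.7 10.2] open 0.004950032734910962
t 8.05 station TCP [  5.7  23.5 100.8] yaw 11.09 F [-0.3 21.4 10.5] open 0.005263982830543938
25 [(-110, -1), (-113, -1), (-116, -2), (-119, 0), (-122, 0), (-125, 13), (-128, 66), (-131, 146), (-134, 151), (-137, 155), (-140, 149), (-143, 150), (-146, 147), (-149, 152), (-152, 149), (-155, 150), (-158, 146), (-161, 145), (-164, 151)]
35 [(-110, -8), (-113, 2), (-116, 4), (-119, -2), (-122, 5), (-125, 42), (-128, 98), (-131, 145), (-134, 152), (-137, 142), (-140, 152), (-143, 146), (-146, 147), (-149, 146), (-152, 148), (-155, 149), (-158, 149), (-161, 146), (-164, 150)]
-35 [(-110, -2), (-113, 2), (-116, -2), (-119, -3), (-122, 7), (-125, 36), (-128, 134), (-131, 150), (-134, 148), (-137, 142), (-140, 152), (-143, 149), (-146, 145), (-149, 150), (-152, 150), (-155, 150), (-158, 145), (-161, 151), (-164, 146)]
```

The finger has met the lintel (21 N, station y = 23.5), with the carrier's front at about y = -128 and its rear at about +12. The last 20 mm has to be drawn from above on the bay side. I'll back off, rise, and look where the carrier's top can be pressed.

>>> move_arm([
  {"translation":[-0.05,-0.3,0],"twist":0,"grip":-1},
  {"translation":[-0.05,-0.3,-0.4],"twist":0,"grip":-1},
  {"translation":[-0.05,-0.3,-0.8],"twist":0,"grip":-1},
  {"translation":[-0.05,-0.3,-0.9],"twist":0,"grip":-1},
  {"translation":[-0.05,-0.3,-0.9],"twist":0,"grip":-1},
])

```text
clock: 8.47
ee_pos: [641.1, 7.1, 193.1]
ee_rot: [3.139, -0.008, 0.185]
contact_force: [-0.7, 0.9, 0.1]
opening: 0.005
grip_force: 0.0
```

>>> move_arm([
  {"translation":[-0.3,0.4,0],"twist":0,"grip":-1},
  {"translation":[-0.4,0.8,0],"twist":0,"grip":-1},
  {"translation":[-0.4,1,0],"twist":0,"grip":-1},
  {"translation":[-0.4,1,0],"twist":0,"grip":-1},
  {"translation":[-0.4,1,0],"twist":0,"grip":-1},
])

```text
clock: 8.88
ee_pos: [616.7, -102.4, 187.1]
ee_rot: [3.14, 0.002, 0.18]
contact_force: [0.3, 1.6, -0.3]
opening: 0.002
grip_force: 0.0
```

Run:
```python
from path import *
where(); shot("wrist","w8"); where()
```

```text
t 8.88 station TCP [-42.9 -61.5 187.1] yaw 10.29 F [ 0.6  1.5 -0.3] open 0.0024368814006712897
t 8.93 station TCP [-42.1 -58.7 187.4] yaw 10.49 F [ 0.7  1.3 -0.1] open 0.007485514714608579
```

View pics/w8.png

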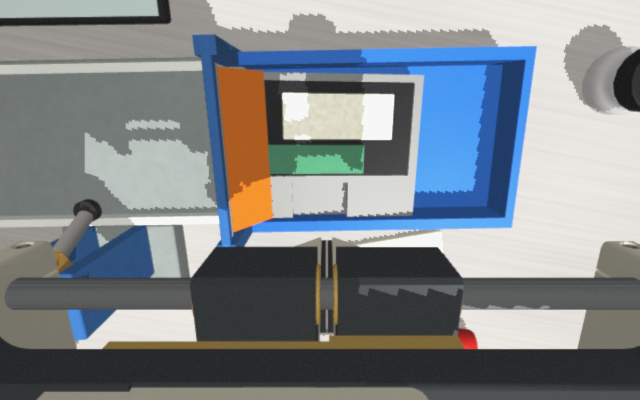

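The wrist picture shows the carrier in the bay: its front edge at about columns 413–422, the flap open on it at (245,145), the phone at (340,125), and the light -x band at (380,195).

Run:
```python
from path import *
for v in (85,115,160,185,195,205,212):
    print(v,[tuple(S(pt("w8",u,v,w=0)).round(0).astype(int).tolist()) for u in (275,285,300,320,340,350,370,390,405,412,418,425,440)])
where()
```

```text
85 [(44, -30, 39), (44, -37, 40), (44, -47, 39), (44, -60, 38), (44, -73, 37), (44, -80, 36), (44, -94, 34), (44, -107, 33), (43, -117, 33), (44, -123, 31), (44, -127, 31), (45, -137, 10), (44, -149, 9)]
115 [(25, -30, 41), (25, -36, 41), (25, -46, 41), (24, -60, 39), (24, -73, 38), (24, -80, 38), (24, -94, 36), (24, -108, 35), (24, -118, 34), (24, -123, 33), (24, -128, 31), (23, -139, 9), (23, -150, 10)]
160 [(-6, -28, 41), (-5, -35, 42), (-6, -45, 41), (-6, -59, 39), (-6, -73, 38), (-7, -80, 37), (-7, -95, 35), (-7, -109, 35), (-8, -120, 32), (-8, -126, 32), (-11, -136, 9), (-11, -141, 10), (-11, -153, 10)]
185 [(-24, -27, 38), (-24, -34, 39), (-26, -44, 32), (-27, -59, 28), (-26, -74, 29), (-25, -81, 35), (-26, -95, 34), (-26, -110, 33), (-26, -121, 32), (-26, -127, 31), (-32, -137, 9), (-32, -143, 9), (-32, -155, 8)]
195 [(-31, -27, 39), (-31, -34, 39), (-34, -44, 30), (-34, -59, 30), (-34, -74, 29), (-33, -81, 35), (-33, -96, 33), (-34, -111, 32), (-34, -122, 32), (-34, -127, 32), (-40, -138, 9), (-40, -143, 9), (-40, -155, 10)]
205 [(-39, -26, 39), (-38, -34, 40), (-41, -44, 31), (-42, -59, 29), (-42, -74, 29), (-40, -81, 35), (-41, -96, 34), (-42, -111, 31), (-42, -122, 31), (-42, -128, 30), (-49, -139, 8), (-48, -144, 9), (-49, -157, 8)]
212 [(-44, -26, 40), (-44, -33, 40), (-47, -44, 31), (-47, -59, 30), (-48, -74, 29), (-46, -81, 35), (-9223372036854775808, -9223372036854775808, -9223372036854775808), (-47, -111, 32), (-47, -123, 30), (-47, -128, 32), (-50, -135, 22), (-50, -140, 23), (-50, -152, 23)]
t 8.93 station TCP [-42.1 -58.7 187.4] yaw 10.49 F [ 0.7  1.3 -0.1] open 0.007485514714608579
  return _methods._mean(a, axis=axis, dtype=dtype,
  ret = ret.dtype.type(ret / rcount)
<stdin>:3: RuntimeWarning: invalid value encountered in cast
```

The -x edge has a recess about 7 mm deep vertically: y = -37 to -78, x = -22 to -50, floor at z ≈ 30. A fingertip set in it can push its -y wall.

>>> move_arm([
  {"translation":[0.06,0,0.35],"twist":0,"grip":-1},
  {"translation":[0.06,0,0.7],"twist":0,"grip":-1},
  {"translation":[0.06,0,0.8],"twist":0,"grip":-1},
  {"translation":[0.06,0,0.8],"twist":0,"grip":-1},
  {"translation":[0.06,0,0.8],"twist":0,"grip":-1},
])

```text
clock: 9.35
ee_pos: [623.3, -94.8, 108.3]
ee_rot: [-3.14, 0.001, 0.188]
contact_force: [0.1, 0.2, 0.6]
opening: 0.007
grip_force: 0.0
```

Run:
```python
from path import *
where()
```

```text
t 9.35 station TCP [-34.9 -55.3 108.3] yaw 10.78 F [0.1 0.2 0.6] open 0.00734790643313948
```

>>> move_arm([
  {"translation":[0,0.02,0.06],"twist":0,"grip":-1},
  {"translation":[0,0.02,0.11],"twist":0,"grip":-1},
  {"translation":[0,0.02,0.12],"twist":0,"grip":-1},
  {"translation":[0,0.02,0.12],"twist":0,"grip":-1},
])

```text
clock: 9.68
ee_pos: [624.3, -98.3, 96.9]
ee_rot: [3.141, -0.001, 0.186]
contact_force: [1.0, 0.1, -0.7]
opening: 0.006
grip_force: 0.0
```

>>> move_arm([
  {"translation":[0,0.05,0.02],"twist":0,"grip":-1},
  {"translation":[0,0.1,0.02],"twist":0,"grip":-1},
  {"translation":[0,0.15,0.02],"twist":0,"grip":-1},
  {"translation":[0,0.2,0.02],"twist":0,"grip":-1},
  {"translation":[0,0.2,0.02],"twist":0,"grip":-1},
])

```text
clock: 10.1
ee_pos: [628.9, -117.4, 95.4]
ee_rot: [-3.141, -0.003, 0.187]
contact_force: [-0.9, 2.2, 6.0]
opening: 0.004
grip_force: 5.3
```

```bash
python3 fr.py t7
```

```text
t 10.1 station TCP [-33.7 -78.5  95.4] yaw 10.69 F [-0.5  2.4  6. ] open 0.0037291802386800444
t 10.15 station TCP [-33.7 -78.5  95.4] yaw 10.7 F [0.  2.8 6. ] open 0.008126029617979253
25 [(-110, -23), (-113, -23), (-116, -25), (-119, -23), (-122, -21), (-125, -22), (-128, -28), (-131, -24), (-134, -18), (-137, -20), (-140, -16), (-143, -23), (-146, -22), (-149, -17), (-152, -15), (-155, -17), (-158, -19), (-161, -20), (-164, -20)]
35 [(-110, -28), (-113, -26), (-116, -30), (-119, -24), (-122, -26), (-125, -23), (-128, -25), (-131, -25), (-134, -27), (-137, -25), (-140, -29), (-143, -26), (-146, -26), (-149, -23), (-152, -26), (-155, -24), (-158, -29), (-161, -26), (-164, -28)]
-35 [(-110, -21), (-113, -18), (-116, -12), (-119, -14), (-122, -19), (-125, -14), (-128, -18), (-131, -20), (-134, -20), (-137, -19), (-140, -23), (-143, -18), (-146, -19), (-149, -21), (-152, -20), (-155, -21), (-158, -21), (-161, -21), (-164, -22)]
```

```bash
cat > wf.py <<'E'
import sys
from path import *
f=sys.argv[1]; where(); shot("wrist",f); where()
q=np.load(f"pics/{f}.npz"); d=q["d"]; v,u=np.mgrid[0:250:2,0:640:2]; dd=d[v,u].ravel()
r=np.linalg.inv(q["K"])@np.vstack([u.ravel(),v.ravel(),np.ones(u.size)])*dd
P=(RS.T@((q["T"][:3,:3]@r).T+q["T"][:3,3]-O).T).T; P=P[dd>0]
for x in (44,25,0):
    m=abs(P[:,0]-x)<2.5; A=P[m]
    print("x",x,[(y,int(np.median(A[abs(A[:,1]-y)<2,2])) if (abs(A[:,1]-y)<2).any() else None) for y in range(10,-185,-5)])
E
python3 wf.py w9
```

```text
t 10.15 station TCP [-33.7 -78.5  95.4] yaw 10.7 F [0.  2.8 6. ] open 0.008126029617979253
t 10.2 station TCP [-33.7 -78.5  95.5] yaw 10.71 F [-0.6  2.7  5.7] open 0.003450041557339999
x 44 [(10, None), (5, 78), (0, 78), (-5, 66), (-10, 59), (-15, 52), (-20, 46), (-25, 40), (-30, 40), (-35, 39), (-40, 38), (-45, 38), (-50, 38), (-55, 38), (-60, 37), (-65, 37), (-70, 37), (-75, 36), (-80, 36), (-85, 36), (-90, 35), (-95, 35), (-100, 34), (-105, 34), (-110, 34), (-115, 33), (-120, 33), (-125, 32), (-130, 32), (-135, 31), (-140, None), (-145, 9), (-150, 9), (-155, 9), (-160, 8), (-165, 8), (-170, 8), (-175, 9), (-180, 9)]
x 25 [(10, None), (5, 77), (0, 78), (-5, 66), (-10, 59), (-15, 53), (-20, 46), (-25, 41), (-30, 40), (-35, 39), (-40, 39), (-45, 40), (-50, 39), (-55, 39), (-60, 39), (-65, 38), (-70, 38), (-75, 37), (-80, 37), (-85, 37), (-90, 36), (-95, 36), (-100, 35), (-105, 35), (-110, 35), (-115, 34), (-120, 32), (-125, 33), (-130, 32), (-135, 31), (-140, None), (-145, 8), (-150, 9), (-155, 8), (-160, 8), (-165, 8), (-170, 8), (-175, 9), (-180, 9)]
x 0 [(10, None), (5, 77), (0, 78), (-5, 67), (-10, 60), (-15, 53), (-20, 47), (-25, 42), (-30, 41), (-35, 41), (-40, 41), (-45, 40), (-50, 39), (-55, 39), (-60, 39), (-65, 38), (-70, 38), (-75, 38), (-80, 37), (-85, 37), (-90, 36), (-95, 36), (-100, 35), (-105, 34), (-110, 34), (-115, 33), (-120, 33), (-125, 33), (-130, 32), (-135, 31), (-140, 30), (-145, 9), (-150, 8), (-155, 8), (-160, 9), (-165, 9), (-170, 9), (-175, 8), (-180, 8)]
```

Front is now at y ≈ -140 (rear ≈ 0). Pushing 20 mm more, a little lower.

>>> move_arm([
  {"translation":[0,0.05,0],"twist":0,"grip":-1},
  {"translation":[0,0.1,0.01],"twist":0,"grip":-1},
  {"translation":[0,0.15,0.02],"twist":0,"grip":-1},
  {"translation":[0,0.2,0.02],"twist":0,"grip":-1},
  {"translation":[0,0.22,0.02],"twist":0,"grip":-1},
])

```text
clock: 10.62
ee_pos: [633.3, -138.4, 93.6]
ee_rot: [-3.14, -0.004, 0.187]
contact_force: [-0.7, 7.7, 7.1]
opening: 0.004
grip_force: 5.3
```

```bash
python3 wf.py w10
```

```text
t 10.62 station TCP [-33.3 -99.9  93.6] yaw 10.71 F [0.7 7.7 7.1] open 0.0036812900880058013
t 10.67 station TCP [ -33.3 -100.    93.6] yaw 10.7 F [0.7 5.2 6.4] open 0.0032292133591407843
x 44 [(10, 18), (5, 19), (0, 54), (-5, 19), (-10, None), (-15, 31), (-20, 31), (-25, 31), (-30, 31), (-35, 31), (-40, 32), (-45, 31), (-50, 31), (-55, 31), (-60, 32), (-65, 31), (-70, 32), (-75, 32), (-80, 31), (-85, 32), (-90, 32), (-95, 32), (-100, 32), (-105, 32), (-110, 32), (-115, 31), (-120, 32), (-125, 32), (-130, 31), (-135, 31), (-140, 31), (-145, 31), (-150, 30), (-155, 31), (-160, None), (-165, 9), (-170, 8), (-175, 9), (-180, 8)]
x 25 [(10, 18), (5, 18), (0, 56), (-5, 19), (-10, None), (-15, 31), (-20, 31), (-25, 32), (-30, 32), (-35, 32), (-40, 32), (-45, 32), (-50, 32), (-55, 32), (-60, 32), (-65, 33), (-70, 33), (-75, 33), (-80, 33), (-85, 33), (-90, 33), (-95, 33), (-100, 33), (-105, 33), (-110, 33), (-115, 33), (-120, 33), (-125, 33), (-130, 33), (-135, 32), (-140, 32), (-145, 32), (-150, 31), (-155, 31), (-160, None), (-165, 9), (-170, 9), (-175, 9), (-180, 8)]
x 0 [(10, 18), (5, 19), (0, 57), (-5, 71), (-10, 17), (-15, 30), (-20, 31), (-25, 32), (-30, 31), (-35, 33), (-40, 33), (-45, 33), (-50, 33), (-55, 32), (-60, 33), (-65, 33), (-70, 33), (-75, 33), (-80, 33), (-85, 33), (-90, 33), (-95, 33), (-100, 33), (-105, 33), (-110, 32), (-115, 33), (-120, 32), (-125, 32), (-130, 31), (-135, 31), (-140, 32), (-145, 32), (-150, 32), (-155, 31), (-160, None), (-165, 8), (-170, 9), (-175, 9), (-180, 9)]
```

The carrier lies flat (top at z ≈ 32 all along, y ≈ -15 to -158) and the flap is back at y = 0. Lifting away.

>>> move_arm([
  {"translation":[0,-0.05,0],"twist":0,"grip":-1},
  {"translation":[0,-0.05,-0.3],"twist":0,"grip":-1},
  {"translation":[0,-0.05,-0.7],"twist":0,"grip":-1},
  {"translation":[0,-0.05,-1],"twist":0,"grip":-1},
  {"translation":[0,-0.05,-1],"twist":0,"grip":-1},
])

```text
clock: 11.08
ee_pos: [634.6, -135.9, 199.1]
ee_rot: [3.136, -0.01, 0.185]
contact_force: [1.2, 0.0, 0.7]
opening: 0.007
grip_force: 0.0
```

>>> move_arm([
  {"translation":[-0.2,0.3,-0.4],"twist":0,"grip":-1},
  {"translation":[-0.2,0.6,-0.7],"twist":0,"grip":-1},
  {"translation":[-0.2,0.8,-0.7],"twist":0,"grip":-1},
  {"translation":[-0.2,0.8,-0.7],"twist":0,"grip":-1},
  {"translation":[-0.2,0.8,-0.7],"twist":0,"grip":-1},
])

```text
clock: 11.5
ee_pos: [625.5, -221.5, 262.4]
ee_rot: [3.139, -0.0, 0.18]
contact_force: [-0.1, 1.3, -0.2]
opening: 0.004
grip_force: 0.0
```

```bash
python3 wf.py w11
python3 - <<'E'
from path import *
shot("top","t9")
for f in("top0","t9"):
    print(f,"blk",S(pt(f,328.6,224.7)).round(1),"red",S(pt(f,281,233.5)).round(1),"hub",S(pt(f,305,231)).round(1))
q=np.load("pics/t9.npz");q0=np.load("pics/top0.npz")
# screw axis near pad: gap pad vs start
a=q["p"].astype(int);b=q0["p"].astype(int)
m=(abs(a-b).sum(2)>90).astype(np.uint8); n,l,s,c=cv2.connectedComponentsWithStats(m)
print([ (s[i].tolist()) for i in range(1,n) if s[i,4]>25])
E
```

```text
t 11.5 station TCP [ -56.3 -180.2  262.4] yaw 10.32 F [ 0.1  1.3 -0.2] open 0.004428421884969087
t 11.55 station TCP [ -56.  -177.5  261.7] yaw 10.5 F [-0.2  0.1 -0. ] open 0.0009005562392152866
x 44 [(10, None), (5, 19), (0, 53), (-5, 19), (-10, None), (-15, 30), (-20, 30), (-25, 31), (-30, 31), (-35, 31), (-40, 32), (-45, 31), (-50, 32), (-55, 31), (-60, 31), (-65, 31), (-70, 31), (-75, 32), (-80, 31), (-85, 32), (-90, 32), (-95, 32), (-100, 32), (-105, 32), (-110, 32), (-115, 31), (-120, 32), (-125, 32), (-130, 32), (-135, 31), (-140, 31), (-145, 32), (-150, 31), (-155, 10), (-160, 9), (-165, 9), (-170, 8), (-175, 8), (-180, 9)]
x 25 [(10, None), (5, 18), (0, 53), (-5, 18), (-10, None), (-15, 30), (-20, 31), (-25, 31), (-30, 32), (-35, 32), (-40, 32), (-45, 32), (-50, 32), (-55, 32), (-60, 32), (-65, 32), (-70, 33), (-75, 33), (-80, 33), (-85, 33), (-90, 33), (-95, 33), (-100, 33), (-105, 33), (-110, 33), (-115, 33), (-120, 33), (-125, 32), (-130, 33), (-135, 33), (-140, 32), (-145, 31), (-150, 31), (-155, 26), (-160, 9), (-165, 8), (-170, 9), (-175, 9), (-180, 9)]
x 0 [(10, None)
[... 445 characters left out ...]
.6   51.3  186.7] red [-110.5  160.   186.5] hub [-113.9  105.7  190.8]
t9 blk [-109.    51.4  197.5] red [-104.5  177.4    3.4] hub [-114.3  105.1  204.3]
[[281, 100, 224, 192, 10615], [439, 125, 19, 17, 178], [460, 124, 47, 38, 264], [505, 141, 10, 9, 45], [506, 150, 15, 48, 379], [285, 162, 40, 10, 129], [506, 166, 3, 13, 27], [285, 169, 39, 24, 564], [266, 170, 20, 30, 262], [274, 194, 41, 22, 296], [499, 203, 12, 10, 39], [501, 210, 12, 9, 33], [249, 213, 78, 95, 3835], [516, 245, 21, 42, 462], [282, 261, 187, 120, 7506], [486, 293, 65, 56, 1896], [244, 309, 5, 14, 32], [468, 319, 5, 19, 43], [243, 328, 7, 25, 72], [474, 347, 91, 53, 2251], [222, 359, 13, 33, 280], [232, 393, 9, 7, 41]]
```

```bash
python3 -c "
from h import *
where(); print(arm.job_done())"
```

```text
t 11.6 station TCP [ -55.7 -175.8  261.3] yaw 10.64 F [ 0.4  0.  -0.9] open 0.0043526661393678764
the job is handed in; nothing more can be done
None
```

The job is handed in at about 11.6 s: the clamp is open after about 364° of unscrewing, the carrier lies flat in the blue bay with the flap shut behind it, and I saw no sign of the arm touching the other things on the bench. The finger did press the gate's lintel once, at about 21 N.

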